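# Top up the sprung specimen magazine

### The arm

A 6-joint arm with a two-finger parallel gripper is mounted at the origin on the work surface. World frame = base frame: x ahead of the robot, y to its left, z up, the work surface at z = 0. Lengths are in m, angles in rad, forces in N, time in s.
With the tool pointing down it reaches from about 0.25 to 0.725 m from the base axis. Payload 4 kg.
Tool frame: the origin (TCP) lies on the mounting face of the last link; the fingertips stand 173 mm ahead of it and the grasp point (between the pads) lies 155 mm ahead of it; z points along the fingers, y is the line along which they close (so a half turn about z gives the same grasp; the last joint's range is limited). The gripper opens to 85 mm and grips with 20 to 120 N. Pads are 22 mm wide; open, the fingers measure 114 mm over their backs; the gripper's body (76 mm by 85 mm) begins 54 mm behind the grasp point. The pads swing forward as they close: fully open they stand 13 mm farther back than shut.
Start: joints at [1.314, 0.241, 0.005, 1.335, 0, 1.571], TCP at [0.127, 0.484, 0.405] pointing down, gripper open.
Joint ranges: [-2.72, 2.72], [-1.05, 1.87], [-1.09, 1.28], [-1.99, 2.15], [-1.42, 1.44], [-3.14, 3.14]. Speed limits (rad/s): [2.79, 2.79, 3.14, 3.14, 3.14, 3.14].

### API

Orientations are given as a rotation vector (axis times angle).
In Python, from plant import bot gives the robot as it stands. The module is installed in compiled form; this text tells all that it offers.
- The arm moves only by the shell command python3 -m crank 'ROWS' [FORCE]. ROWS is JSON, a list of rows, each a list of 5 numbers: the shift along the tool's x, y, z in m, then the turn about the tool's z in rad, then the finger opening in m, from 0 to 0.0854. In form: [[tx, ty, tz, twist, hand], ...]. A call has exactly 8 rows; each row shifts and turns the commanded pose from where the row before left it, along the tool's axes as they then stand; what a row does not reach is not made up. A row lasts 1/10 s, in which the tool goes at most 50 mm and 8.59 degrees, less where a joint would pass 70% of its speed; a pose out of reach is approached as far as the arm can. A call is refused whole if a number of a shift passes 0.05 or a number of a turn 0.15, either way. A call with a gripper value outside its range is refused whole. The fingers move at their own pace and stop on an object; FORCE is the grip in N (left out, the last holds). Time passes only in rows, so rows that do not move let the fingers close, or fill a call up. It gives the time, the measured TCP pose, the force, the opening and the grip force at its end, in the units of the state.
- bot.observe(): the state, without advancing time (a new reading comes with each control period).
- bot.get_image(name): name is "scene" or "side" or "wrist"; returns the picture (480x640x3 uint8, blue, green, red); there is no depth.
- bot.get_calibration(name): a dict with "vfov" (degrees; the focal length in pixels is half the picture's height over the tangent of half this angle, whatever the lens; pixels are square), "cx", "cy" (the principal point, pixels), "eye" and "rotation" of the camera in the world; the wrist camera has in their place "hand_eye" (4x4, takes a point from camera to tool coordinates, whose origin is the TCP and whose axes are the flange's). Camera axes: x right, y down, z forward; pixel columns grow to the right and rows downward; lengths in m; the calibration is good to about 2 mm. A picture is of the moment at which its call begins: read the wrist's pose just before it. get_calibration takes no time and is no camera call.
- bot.sign_off(): hands the job in; it is judged then, once.
The state is a dict: "t": time; "qpos": joint angles; "qvel": joint speeds; "effort": joint torques, N m; "tool_pos": TCP position; "orientation": TCP orientation; "wrist_force": force on the tool from outside, world axes, zero at the start; "wrist_torque": the same for the moment, N m; "width": opening from 0.0 (shut) to 1.0 (fully open); "grasp_force": force on a finger pad.
Only numpy, scipy, OpenCV 4.12 (cv2) and the standard library are available. Lean on these libraries where they do the work, as an engineer would, in place of code of your own. Each camera call takes 0.05 s, during which the arm holds its last target. There are 200 camera calls.

### The job

Load the orange test bar from the blue plate into the specimen magazine. Pull the follower back by its red knob and feel gently for the notch in the yellow gate, slide the knob sideways into it so that the follower stays back on its own when let go; stand the bar upright across the track, flat on its floor, between the follower and the bars already there; then take the knob out of the notch and ease the follower shut by hand, without letting it snap, so that all three bars stand tight against the nose. Do not force the tongue against the gate or jam the bar, and leave the other things where they are.

Things in the scene. Friction and masses are not known exactly. Their poses are not given: they have to be found in the camera images.
- magazine: specimen magazine fixed to the table: grey base 240 x 130 x 40, open-topped feed track along its x axis (x towards the nose, y across to the left, z up; origin: centre of its underside). In mm in this frame: track floor at z = 40, inside 63 wide (y +-31.5), aluminium walls rise to z = 70; nose housing x 80 to 120 rises to z = 70
- nose (a point): middle of the nose's inner face at the track floor (magazine x = 80, y = 0, z = 40 mm). Bars stand across the track, stacked from here towards -x, 14 mm each; the two already loaded end at x = 52
- follower (a joint): distance (m) the blue sprung follower is pulled back (magazine -x). Its flat front face is at magazine x = 52 mm minus this: 0 with two bars, 0.014 with three tight, 0.108 end of travel. The spring pushes it to the nose with 3.6 N at 0, plus 0.6 N per 10 mm; little drag, 0.35 kg moving: it snaps shut if let go. 49 mm long, top at z = 70
- knob (a joint): sideways position (m) of the red knob with its tongue on the follower: 0 = knob on the track's centre line, out of the catch; 0.012 = end of travel towards magazine +y. Slides with about 1.5 N of friction and stays where it is left
- knob_grip (a point): middle of the red knob's grip, a 16 x 16 mm block square to the magazine's axes, 28 tall (magazine z 84 to 112, on a thin post); this point is at z = 98, 30 mm behind the follower's front face, and moves with follower and knob
- tongue: steel tongue below the knob, 8 mm wide along the track, z 73 to 79, pointing to magazine +y, tip 38 mm from the knob's axis; runs beside the yellow gate's edge and drops into its notch. More than 25 N on it does damage (squeezing the caught knob fore and aft off-centre can do that). Its origin is the magazine's origin carried along with follower and knob
- gate_edge (a point): a point of the wall below the yellow gate plate (magazine x = 0, y = 40, z = 70 mm). The plate (z 70 to 82) has a straight inner edge at y = 40: the knob moves only 2 mm sideways till the tongue meets it (it gives 1 mm per 6 to 10 N), except at its one notch, 12 mm long, 14 deep. The notch is set by hand and not measured: it holds the follower anywhere from 72 to 96 mm back; look or feel for it
- bar: the orange plastic test bar to load, 58 long (x) x 14 thick (y) x 30 tall (z), about 35 g, standing on its long narrow side on the plate. Origin: centre of its underside
- fed_bar1: orange bar already in the track at the nose, same size; origin: centre of its underside; its long axis lies across the track; sits at magazine x = 73
- fed_bar2: the second orange bar in the track, behind the first; sits at magazine x = 59
- plate: blue specimen plate fixed on the table, 130 (x) x 200 (y) x 8 thick, on which the bar and two other pieces stand; origin: centre of its underside
- grey_bar: bare steel bar, 80 x 10 x 10, lying on the plate; not wanted
- disc: white plastic disc, 32 across, 12 tall, on the plate; not wanted
- caliper: steel and black digital caliper, 200 long, lying flat
- screwdriver: screwdriver lying on the table
- mouse: black computer mouse, 100 x 58 x 31
- jar: glass jar, 60 across, 75 tall
- cup: white mug, 76 across, 90 tall
There are look-alikes about, which are no part of the job. Leave any black, turquoise or white look-alike of the bar alone.

How it is judged:
By the outcome, as a careful person would: the job done as asked, in the order asked, and still so for the second after the job is handed in, with the robot touching nothing.
It also fails if it takes over 72 s, if anything falls off the work surface, if the arm or the gripper's body presses on something with over 40 N, if the wrist force passes 120 N, or if a joint passes its speed limit or range.

## Working session

There is one attempt and no reset: what is moved stays moved. The work goes in short steps, Python scripts to look and compute and a shell command to move; the robot and the scene stay as the last step left them, time stands still between calls to the robot, and variables do not carry over. Pictures are saved under pics/ and viewed, at most 10 in all, crops included, and the job is handed in when it is done.

```bash
mkdir -p pics; python3 - <<'E'
from plant import bot
import cv2
s=bot.observe();print(s)
for n in("scene","side","wrist"):
    c=bot.get_calibration(n);print(n,c)
    cv2.imwrite(f"pics/{n}0.png",bot.get_image(n))
E
```

```text
{'t': 0.0, 'qpos': array([1.31397690e+00, 2.41423536e-01, 3.71628895e-03, 1.33521365e+00,
       1.05357266e-05, 1.57082030e+00]), 'qvel': array([ 1.97589628e-04, -4.32600318e-05, -4.79409955e-04, -4.06680975e-04,
       -7.77526643e-05,  8.83765881e-04]), 'effort': array([ 1.98057032e-04, -3.72315967e+01,  2.52408421e+01,  1.71093555e-02,
        3.28610747e-05,  4.35938134e-06]), 'tool_pos': array([0.12693198, 0.48333713, 0.40380428]), 'orientation': array([-0.40230425, -3.11544056,  0.00330738]), 'wrist_force': array([ 0.96467529,  0.20409147, -0.84370699]), 'wrist_torque': array([ 0.04817909,  0.03722294, -0.04907871]), 'grasp_force': 0.0, 'width': 0.9983193190911108}
scene {'vfov': 51.861832719270026, 'cx': 321.0870030687223, 'cy': 240.0152883494674, 'eye': array([1.30153366, 0.74287292, 1.02075775]), 'rotation': array([-1.02132579, -2.38489714,  1.08647654])}
side {'vfov': 53.86382532054286, 'cx': 321.12076746036274, 'cy': 233.95415387444586, 'eye': array([ 0.10114464, -0.78799276,  0.91370438]), 'rotation': array([-2.25177072,  0.58769881, -0.28603314])}
wrist {'vfov': 64.9051667982569, 'cx': 321.79022956980555, 'cy': 240.33928588994448, 'hand_eye': array([[ 2.53950393e-04, -9.55551750e-01, -2.94823316e-01,
         7.60025394e-02],
       [ 9.99999966e-01,  2.62255302e-04,  1.13690877e-05,
         4.03795298e-04],
       [ 6.64552261e-05, -2.94823309e-01,  9.55551784e-01,
         3.07436424e-02],
       [ 0.00000000e+00,  0.00000000e+00,  0.00000000e+00,
         1.00000000e+00]])}
```

View pics/scene0.png

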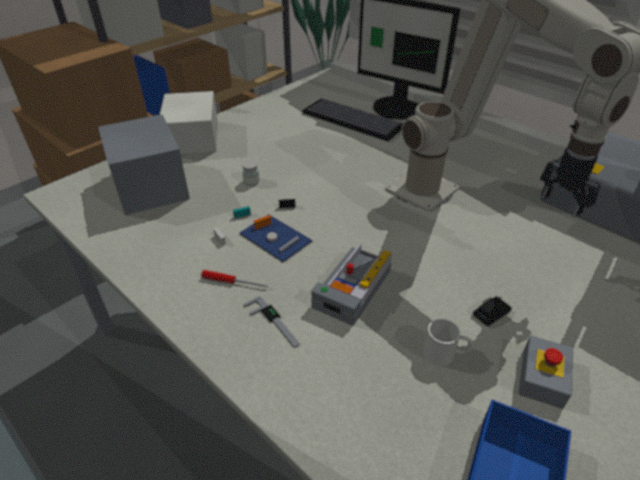

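View pics/wrist0.png

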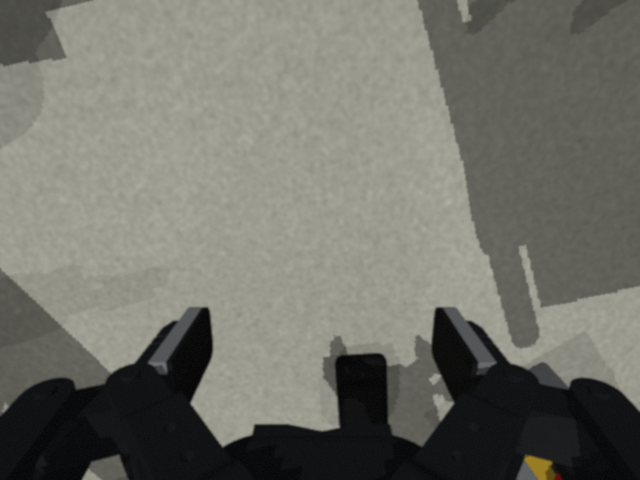

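The scene picture shows the magazine at about (352,282), with the red knob at (350,268) and the yellow gate at (376,268). The plate is at (275,238) and the orange bar on it at (262,222). The wrist view shows only table. Next I enlarge the scene crop and write helpers.

```bash
cat > h.py <<'E'
import numpy as np, cv2
from scipy.spatial.transform import Rotation as R
from plant import bot
def cam(n,s=None):
    c=bot.get_calibration(n); f=240/np.tan(np.radians(c['vfov']/2))
    if 'eye' in c: return f,c['cx'],c['cy'],np.array(c['eye']),R.from_rotvec(c['rotation']).as_matrix()
    s=s or bot.observe(); Rt=R.from_rotvec(s['orientation']).as_matrix(); H=np.array(c['hand_eye'])
    return f,c['cx'],c['cy'],Rt@H[:3,3]+s['tool_pos'],Rt@H[:3,:3]
def ray(C,u,v,z):
    f,cx,cy,e,M=C; d=M@np.array([(u-cx)/f,(v-cy)/f,1]); return e+d*(z-e[2])/d[2]
def proj(C,p):
    f,cx,cy,e,M=C; q=M.T@(np.array(p)-e); return np.array([cx+f*q[0]/q[2],cy+f*q[1]/q[2]])
def crop(im,x,y,w,h,k,name): cv2.imwrite('pics/'+name,cv2.resize(im[y:y+h,x:x+w],None,fx=k,fy=k,interpolation=cv2.INTER_CUBIC))
E
python3 - <<'E'
from h import *
C=cam('scene')
for n,u,v,z in [('knob',350,268,.11),('bar',262,222,.035),('platec',275,238,.008),('magtop',352,283,.07),('disc',272,237,.02)]: print(n,ray(C,u,v,z).round(3))
crop(cv2.imread('pics/scene0.png'),230,195,170,130,4.6,'s1.png')
E
```

```text
knob [0.571 0.154 0.11 ]
bar [ 0.546 -0.235  0.035]
platec [ 0.55  -0.172  0.008]
magtop [0.579 0.169 0.07 ]
disc [ 0.562 -0.171  0.02 ]
```

View pics/s1.png

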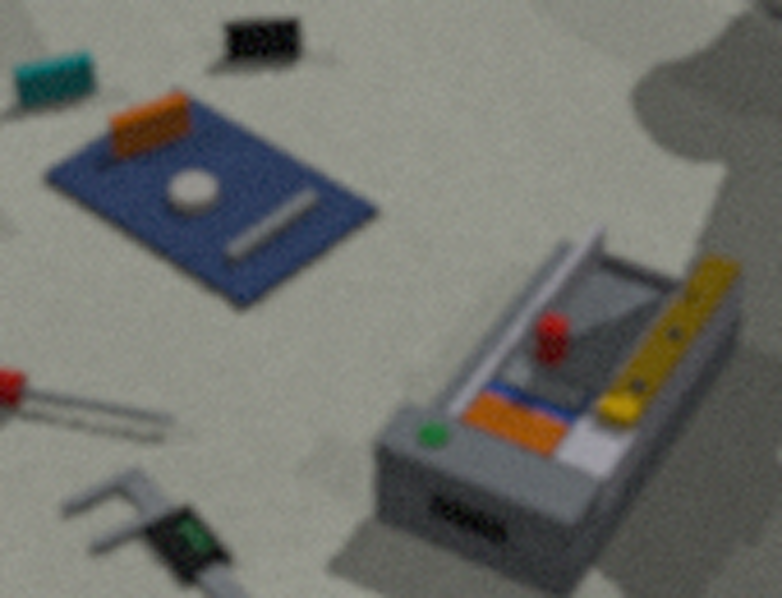

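The crop shows the magazine with its nose towards the camera. The knob is at crop (552,338) and the gate runs from (720,265) to (620,400). The orange bar is on the plate at (150,125). I now estimate the magazine yaw and the move to a viewing pose.

```bash
cat >> h.py <<'E'
def yaw(s=None):
    s=s or bot.observe(); m=R.from_rotvec(s['orientation']).as_matrix(); return np.arctan2(m[1,0],m[0,0])  # dir of tool x
def plan(p,yw,off=0.155):
    """turn first, then shift: grasp point (off ahead of TCP) to p, tool x heading yw"""
    s=bot.observe(); y0=yaw(s); d=np.array(p)+[0,0,off]-s['tool_pos']
    tw=-((yw-y0+np.pi)%(2*np.pi)-np.pi)
    def loc(a): return np.array([d[0]*np.cos(a)+d[1]*np.sin(a), d[0]*np.sin(a)-d[1]*np.cos(a), -d[2]])
    print('t',round(s['t'],2),'yaw0',y0.round(4),'twist',round(tw,4),'shift after twist',loc(yw).round(4),'shift before twist',loc(y0).round(4),'len',np.linalg.norm(d).round(3))
E
python3 - <<'E'
from h import *
C=cam('scene'); g=lambda u,v,z: ray(C,230+u/4.6,195+v/4.6,z)
a,b=g(452,412,.07),g(600,235,.07);print('wall',a,b,np.degrees(np.arctan2(*(a-b)[1::-1])))
for n,u,v,z in [('noseTL',405,407,.07),('noseFL',380,450,.07),('noseFR',585,522,.07),('knobtop',552,320,.112),('gateend',738,265,.082)]:print(n,g(u,v,z))
a,b=g(112,127,.038),g(185,97,.038);print('bar',a,b,np.degrees(np.arctan2(*(a-b)[1::-1])))
for u,v in [(45,178),(180,92),(378,212),(243,308)]:print('plate',g(u,v,.008))
plan([.56,.16,.22],yaw())
print(bot.observe()['qpos'])
E
```

```text
wall [0.62653893 0.12731755 0.07      ] [0.44964046 0.08980356 0.07      ] 11.973053087147841
noseTL [0.64241833 0.10487962 0.07      ]
noseFL [0.67661285 0.11804827 0.07      ]
noseFR [0.63717477 0.23731567 0.07      ]
knobtop [0.56286097 0.14626702 0.112     ]
gateend [0.42317463 0.17703544 0.082     ]
bar [ 0.56722341 -0.24707085  0.038     ] [ 0.51024001 -0.23561645  0.038     ] -11.365726943804292
plate [ 0.61326867 -0.26802795  0.008     ]
plate [ 0.48467046 -0.27244469  0.008     ]
plate [ 0.48011398 -0.07687037  0.008     ]
plate [ 0.60788545 -0.07397107  0.008     ]
t 0.15 yaw0 2.8848 twist -0.0 shift after twist [-0.501  -0.2028  0.029 ] shift before twist [-0.501  -0.2028  0.029 ] len 0.541
[ 1.31400915e+00  2.41231505e-01  4.04220691e-03  1.33525213e+00
 -1.13171069e-05  1.57080318e+00]
```

```bash
python3 -m crank '[[-0.043,-0.020,0.003,0,0.085],[-0.043,-0.020,0.003,0,0.085],[-0.043,-0.020,0.003,0,0.085],[-0.043,-0.020,0.003,0,0.085],[-0.043,-0.020,0.003,0,0.085],[-0.043,-0.020,0.003,0,0.085],[-0.043,-0.020,0.003,0,0.085],[-0.043,-0.020,0.003,0,0.085]]' 40
python3 -m crank '[[-0.043,-0.020,0.003,0,0.085],[-0.043,-0.020,0.003,0,0.085],[-0.043,-0.020,0.003,0,0.085],[0,0,0,0.145,0.085],[0,0,0,0.145,0.085],[0,0,0,0.145,0.085],[0,0,0,0.145,0.085],[0,0,0,0.145,0.085]]'
python3 -m crank '[[0,0,0,0.145,0.085],[0,0,0,0.145,0.085],[0,0,0,0.145,0.085],[0,0,0,0.145,0.085],[0,0,0,0.145,0.085],[0,0,0,0.145,0.085],[0,0,0,0.145,0.085],[0,0,0,0.145,0.085]]'
python3 -m crank '[[0,0,0,0.145,0.085],[0,0,0,0.145,0.085],[0,0,0,0.145,0.085],[0,0,0,0.145,0.085],[0,0,0,0.145,0.085],[0,0,0,0,0.085],[0,0,0,0,0.085],[0,0,0,0,0.085]]'
python3 - <<'E'
from h import *
s=bot.observe();print(s['tool_pos'],yaw(s),s['qpos'])
np.save('w1.npy',[s['tool_pos'],s['orientation']])
im=bot.get_image('wrist');cv2.imwrite('pics/w1.png',im)
cv2.imwrite('pics/side1.png',bot.get_image('side'))
E
```

```text
t: 0.95
tool_pos: [0.4202, 0.2399, 0.3805]
orientation: [-0.402, -3.116, -0.0]
wrist_force: [0.9, 0.9, -0.1]
width: 0.991
grasp_force: 0.0
t: 1.75
tool_pos: [0.5286, 0.1505, 0.3712]
orientation: [-1.489, -2.765, 0.001]
wrist_force: [-0.4, 0.6, 0.7]
width: 0.996
grasp_force: 0.0
t: 2.55
tool_pos: [0.5285, 0.1506, 0.3712]
orientation: [-2.761, -1.498, 0.002]
wrist_force: [0.6, -0.1, -0.2]
width: 0.995
grasp_force: 0.0
t: 3.35
tool_pos: [0.5289, 0.1496, 0.3715]
orientation: [-3.111, -0.432, 0.001]
wrist_force: [0.4, 0.6, -0.5]
width: 0.996
grasp_force: 0.0
[0.52889135 0.14955839 0.37153012] 0.2757597758069301 [2.75388049e-01 3.54622670e-01 7.51552838e-02 1.29168568e+00
 8.19746073e-04 3.14122093e+00]
```

View pics/w1.png

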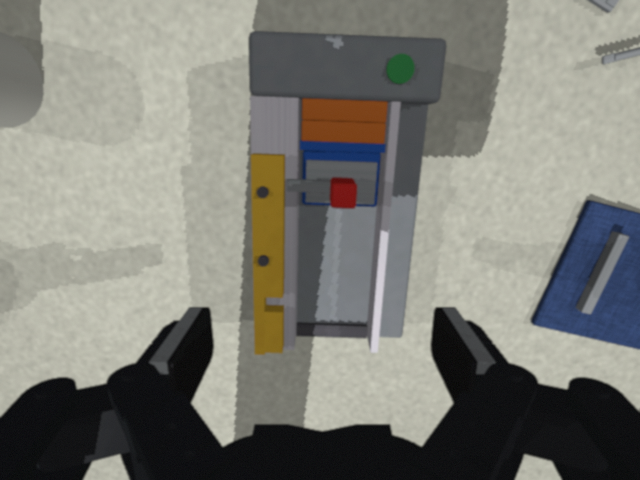

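The wrist view is clear. The nose top corners are at about (251,33), (445,40) and (440,104), the knob top is at (343,190), and the notch shows as a grey patch at (268–290,300). Next I fit the magazine pose and enlarge the crops.

```bash
python3 - <<'E'
from h import *
im=cv2.imread('pics/w1.png')
a=cv2.resize(im[20:200,235:460],None,fx=3,fy=3,interpolation=cv2.INTER_CUBIC)[:, :675]
b=cv2.resize(im[270:360,235:460],None,fx=3,fy=3,interpolation=cv2.INTER_CUBIC)
o=cv2.resize(im[20:200,235:460],None,fx=2,fy=2,interpolation=cv2.INTER_CUBIC)
b=cv2.resize(im[150:330,235:300],None,fx=3.3,fy=3.3,interpolation=cv2.INTER_CUBIC)
out=np.zeros((600,800,3),np.uint8);out[:360,:450]=o;out[:b.shape[0],460:460+b.shape[1]]=b
cv2.imwrite('pics/w1c.png',out)
E
```

```text
(no output)
```

View pics/w1c.png

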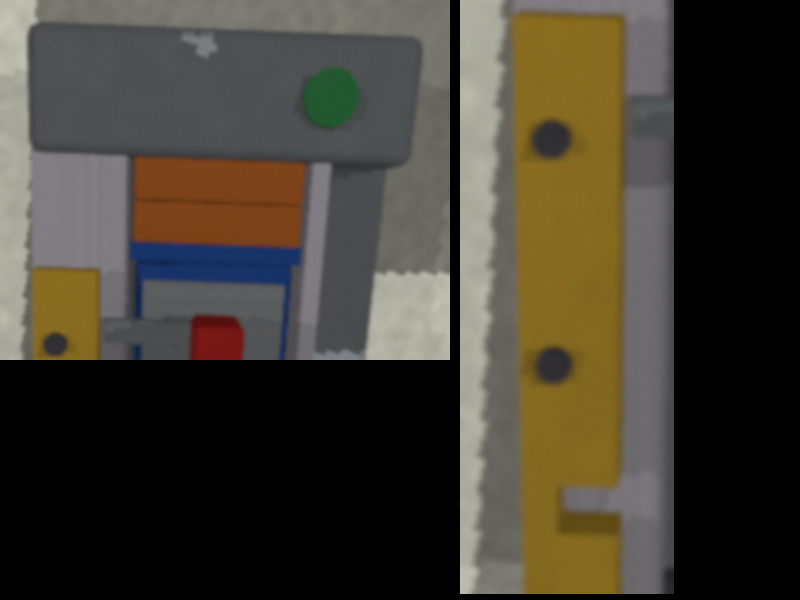

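```bash
python3 - <<'E'
from h import *
from scipy.optimize import least_squares
p,o=np.load('w1.npy');C=cam('wrist',dict(tool_pos=p,orientation=o))
A=lambda x,y:(235+x/2,20+y/2); B=lambda x,y:(235+(x-460)/3.3,150+y/3.3)
pts=[(A(30,24),(120,65,70)),(A(421,39),(120,-65,70)),(A(410,165),(80,-65,70)),(A(33,152),(80,65,70)),
 (A(305,163),(80,-29,70)),(A(132,156),(80,29,70)),(A(299,250),(52,-29,70)),(A(134,244),(52,29,70))]
m=np.array([q[1] for q in pts])/1e3; px=np.array([q[0] for q in pts])
def W(P,m): c,s=np.cos(P[2]),np.sin(P[2]); return np.c_[P[0]+c*m[:,0]-s*m[:,1],P[1]+s*m[:,0]+c*m[:,1],m[:,2]]
f=lambda P:np.ravel([proj(C,w) for w in W(P,m)]-px)
r=least_squares(f,[.53,.16,.28],loss='soft_l1');P=r.x;print(P,np.degrees(P[2]),r.fun.reshape(-1,2).round(1).tolist());np.save('mag.npy',P)
def M(u,v,z):
    w=ray(C,u,v,z)-np.array([P[0],P[1],0]);c,s=np.cos(P[2]),np.sin(P[2]);return (1e3*np.array([c*w[0]+s*w[1],-s*w[0]+c*w[1],w[2]])).round(1)
print('gate edge',M(*B(625,15),.082),M(*B(620,590),.082))
print('notch',M(*B(620,487),.082),M(*B(620,533),.082),'deep',M(*B(558,510),.082))
print('knob top', [M(u,v,.112) for u,v in (A(193,320),A(240,320))])
print('tongue',M(*A(104,320),.079),M(*A(104,343),.079))
kc=W(P,np.array([[.022,0,.098]]))[0];print('knob grip world',kc)
plan([kc[0],kc[1],.150],P[2]+np.pi)
E
```

```text
[0.54161674 0.14074558 0.2427529 ] 13.908716404980144 [[-3.3, -1.6], [3.4, -1.6], [1.0, 1.3], [-3.2, 1.0], [0.3, 0.4], [0.8, 0.9], [-0.1, -0.3], [-0.9, -0.2]]
gate edge [44. 39. 82.] [-88.1  39.6  82. ]
notch [-61.5  39.7  82. ] [-73.2  39.7  82. ] deep [-67.8  53.9  82. ]
knob top [array([ 32.3,   8. , 112. ]), array([ 32.7,  -6.1, 112. ])]
tongue [26.5 37.9 79. ] [18.5 37.8 79. ]
knob grip world [0.5629717  0.14603384 0.098     ]
t 3.45 yaw0 0.2761 twist -3.1083 shift after twist [-0.0322 -0.0117  0.0666] shift before twist [0.0318 0.0127 0.0666] len 0.075
```

```bash
python3 -m crank '[[0,0,0,-0.148,0.05],[0,0,0,-0.148,0.05],[0,0,0,-0.148,0.05],[0,0,0,-0.148,0.05],[0,0,0,-0.148,0.05],[0,0,0,-0.148,0.05],[0,0,0,-0.148,0.05],[0,0,0,-0.148,0.05]]' 40 >/dev/null
python3 -m crank '[[0,0,0,-0.148,0.05],[0,0,0,-0.148,0.05],[0,0,0,-0.148,0.05],[0,0,0,-0.148,0.05],[0,0,0,-0.148,0.05],[0,0,0,-0.148,0.05],[0,0,0,-0.148,0.05],[0,0,0,-0.148,0.05]]' >/dev/null
python3 -m crank '[[0,0,0,-0.148,0.05],[0,0,0,-0.148,0.05],[0,0,0,-0.148,0.05],[0,0,0,-0.148,0.05],[0,0,0,-0.148,0.05],[-0.011,-0.004,0.022,0,0.05],[-0.011,-0.004,0.022,0,0.05],[-0.011,-0.004,0.022,0,0.05]]'
python3 - <<'E'
from h import *
P=np.load('mag.npy');s=bot.observe();print(s['qpos'])
im=bot.get_image('wrist');cv2.imwrite('pics/w2.png',im)
kc=[0.5630,0.1460]
plan([*kc,.104],P[2]+np.pi)
print(proj(cam('wrist',s),[*kc,.112]))
E
```

```text
t: 5.85
tool_pos: [0.5642, 0.146, 0.3053]
orientation: [-0.38, 3.118, 0.001]
wrist_force: [-0.4, -0.3, 0.3]
width: 0.583
grasp_force: 0.0
[2.52955682e-01 4.60556741e-01 5.85512257e-02 1.16782378e+00
 8.09375845e-04 1.02371171e-02]
t 5.9 yaw0 -2.8996 twist -0.0008 shift after twist [0.0013 0.0009 0.0419] shift before twist [0.0013 0.0009 0.0419] len 0.042
[320.70270104 289.5846005 ]
```

View pics/w2.png

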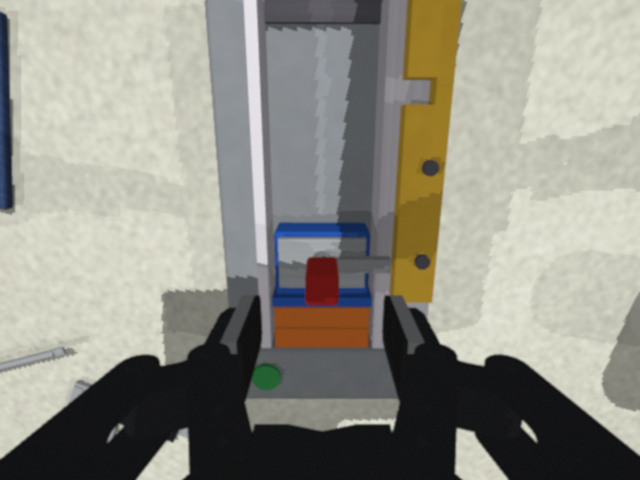

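The knob is centred between the fingers at about (321,290), matching the prediction, and the notch shows at (415,92). I go down and grip.

```bash
python3 -m crank '[[0.001,0.001,0.010,0,0.05],[0,0,0.010,0,0.05],[0,0,0.010,0,0.05],[0,0,0.011,0,0.05],[0,0,0,0,0.014],[0,0,0,0,0.014],[0,0,0,0,0.014],[0,0,0,0,0.012]]' 40
python3 -m crank '[[0,0,0,0,0.01],[0,0,0,0,0.01],[0,0,0,0,0.01],[0.001,0,0,0,0.01],[0.002,0,0,0,0.01],[0.002,0,0,0,0.01],[0.002,0,0,0,0.01],[0.001,0,0,0,0.01]]'
```

```text
t: 6.7
tool_pos: [0.5626, 0.1467, 0.2651]
orientation: [-0.38, 3.118, 0.001]
wrist_force: [-0.4, -0.8, -0.6]
width: 0.173
grasp_force: 39.5
t: 7.5
tool_pos: [0.5551, 0.1448, 0.2651]
orientation: [-0.38, 3.117, 0.002]
wrist_force: [4.7, 1.0, 1.0]
width: 0.179
grasp_force: 39.5
```

```bash
python3 - <<'E'
from h import *
for i in range(2):
    s=bot.observe();print(s['t'],s['tool_pos'],s['qvel'].round(3),s['wrist_force'])
    im=bot.get_image('wrist')
P=np.load('mag.npy')
s=bot.observe();c,si=np.cos(P[2]),np.sin(P[2]);w=s['tool_pos'][:2]-P[:2];print('mag xy',c*w[0]+si*w[1],-si*w[0]+c*w[1],yaw(s)-P[2]+np.pi)
E
```

```text
7.5 [0.55514978 0.14481862 0.26514706] [-0.001 -0.018 -0.028 -0.008 -0.    -0.   ] [4.739794   1.00564865 0.96604072]
7.55 [0.5550039  0.14477085 0.26512412] [ 0.001  0.003  0.006  0.004  0.    -0.001] [3.96029911 0.65632796 0.73711487]
mag xy 0.013994981530327067 0.0007078017666518875 8.224082226870877e-05
```

```bash
python3 -m crank '[[0.005,0,0,0,0.01],[0.01,0,0,0,0.01],[0.01,0,0,0,0.01],[0.01,0,0,0,0.01],[0.01,0,0,0,0.01],[0.01,0,0,0,0.01],[0.01,0,0,0,0.01],[0.008,0,0,0,0.01]]'
python3 -m crank '[[0.005,0,0,0,0.01],[0.0033,0,0,0,0.01],[0,0,0,0,0.01],[0,0,0,0,0.01],[0,0,0,0,0.01],[0,0,0,0,0.01],[0,0,0,0,0.01],[0,0,0,0,0.01]]'
cat >> h.py <<'E'
def mag(): 
    P=np.load('mag.npy');s=bot.observe();c,si=np.cos(P[2]),np.sin(P[2]);w=s['tool_pos'][:2]-P[:2];F=s['wrist_force']
    print(round(s['t'],2),'tool mag mm',1e3*(c*w[0]+si*w[1]).round(4),1e3*(-si*w[0]+c*w[1]).round(4),'z',s['tool_pos'][2].round(4),'F mag',(c*F[0]+si*F[1]).round(2),(-si*F[0]+c*F[1]).round(2),F[2].round(2),'grip',s['grasp_force'],s['width'])
E
python3 - <<'E'
from h import *
mag()
crop(bot.get_image('wrist'),200,60,240,240,2.5,'w3.png')
mag()
E
```

```text
t: 8.4
tool_pos: [0.4848, 0.1275, 0.2652]
orientation: [-0.38, 3.114, 0.003]
wrist_force: [7.4, 2.1, -3.8]
width: 0.176
grasp_force: 39.1
t: 9.2
tool_pos: [0.4774, 0.1257, 0.2652]
orientation: [-0.38, 3.114, 0.003]
wrist_force: [8.7, 2.8, -2.3]
width: 0.171
grasp_force: 39.1
9.2 tool mag mm -66.0 0.8 z 0.2652 F mag 9.16 0.6 -2.3 grip 39.14079308509827 0.17086893607279488
9.25 tool mag mm -66.0 0.9 z 0.2652 F mag 9.42 0.61 -3.41 grip 39.1409432888031 0.1794350278875424
```

View pics/w3.png

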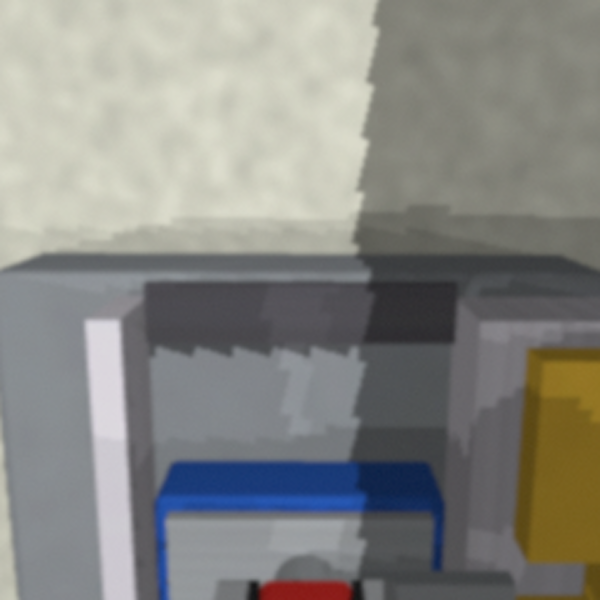

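```bash
python3 -m crank '[[0.0013,0,0,0,0.01],[0,0,0,0,0.01],[0,0.0005,0,0,0.01],[0,0.0005,0,0,0.01],[0,0.0005,0,0,0.01],[0,0.0005,0,0,0.01],[0,0.0005,0,0,0.01],[0,0,0,0,0.01]]' >/dev/null
python3 -c "
from h import *
mag()"
```

```text
10.05 tool mag mm -67.3 3.0 z 0.2652 F mag 8.59 -1.89 -3.57 grip 39.13296461105347 0.17601414862886192
```

```bash
python3 -m crank '[[0,0.0005,0,0,0.01],[0,0.0005,0,0,0.01],[0,0,0,0,0.01],[0,0,0,0,0.01],[0,0,0,0,0.01],[0,0,0,0,0.01],[0,0,0,0,0.01],[0,0,0,0,0.01]]' >/dev/null
python3 -c "
from h import *
mag()"
```

```text
10.85 tool mag mm -67.4 3.9 z 0.2652 F mag 8.61 0.12 -2.76 grip 39.13308084011078 0.1764127610210024
```

```bash
python3 -m crank '[[0,0.001,0,0,0.01],[0,0.001,0,0,0.01],[0,0.001,0,0,0.01],[0,0.001,0,0,0.01],[0,0.001,0,0,0.01],[0,0.001,0,0,0.01],[0,0,0,0,0.01],[0,0,0,0,0.01]]' >/dev/null
python3 -c "
from h import *
mag()"
```

```text
11.65 tool mag mm -67.4 10.0 z 0.2652 F mag 7.81 -1.25 -2.78 grip 39.15045082569122 0.1772876981753667
```

```bash
python3 -m crank '[[-0.0005,0.001,0,0,0.01],[-0.0005,0,0,0,0.01],[-0.0005,0,0,0,0.01],[-0.0005,0,0,0,0.01],[0,0,0,0,0.01],[0,0,0,0,0.01],[0,0,0,0,0.01],[0,0,0,0,0.01]]' >/dev/null
python3 -c "
from h import *
mag()"
```

```text
12.45 tool mag mm -66.69999999999999 10.8 z 0.2651 F mag 4.08 -4.03 3.52 grip 39.911128878593445 0.18023290973395611
```

```bash
python3 -m crank '[[-0.0004,0,0,0,0.01],[0,0,0,0,0.01],[0,0,0,0,0.022],[0,0,0,0,0.026],[0,0,0,0,0.03],[0,0,0,0,0.036],[0,0,0,0,0.036],[0,0,-0.01,0,0.036]]' >/dev/null
python3 -c "
from h import *
mag()"
python3 -m crank '[[0,0,-0.02,0,0.036],[0,0,-0.03,0,0.04],[0,0,-0.03,0,0.04],[0,0,0,0,0.04],[0,0,0,0,0.04],[0,0,0,0,0.04],[0,0,0,0,0.04],[0,0,0,0,0.04]]' >/dev/null
python3 - <<'E'
from h import *
mag()
cv2.imwrite('pics/w4.png',bot.get_image('wrist'))
E
```

```text
13.25 tool mag mm -67.2 11.299999999999999 z 0.2737 F mag -0.36 0.24 -0.43 grip 0.0 0.4243907060404436
14.05 tool mag mm -66.69999999999999 11.1 z 0.3537 F mag -0.24 -0.16 -0.04 grip 0.0 0.4714770199151734
```

View pics/w4.png

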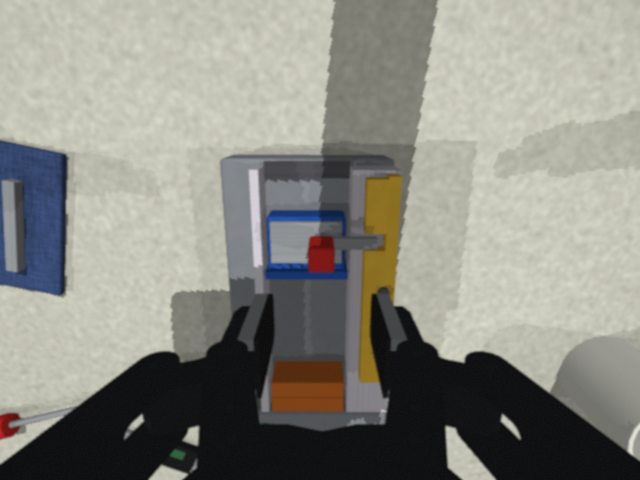

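The follower stays back: the knob is at (321,252) and the tongue sits in the notch at (372,242). Next is the bar.

```bash
python3 - <<'E'
from h import *
plan([.55,-.235,.19],2.94)
E
```

```text
t 14.1 yaw0 -2.8988 twist 0.4444 shift after twist [-0.1484 -0.3478  0.0088] shift before twist [ 0.0156 -0.3779  0.0088] len 0.378
```

```bash
python3 -m crank '[[0.002,-0.047,0.001,0,0.05],[0.002,-0.047,0.001,0,0.05],[0.002,-0.047,0.001,0,0.05],[0.002,-0.047,0.001,0,0.05],[0.002,-0.047,0.001,0,0.05],[0.002,-0.047,0.001,0,0.05],[0.002,-0.047,0.001,0,0.05],[0.002,-0.047,0.001,0,0.05]]' 40 >/dev/null
python3 -m crank '[[0,0,0,0.148,0.05],[0,0,0,0.148,0.05],[0,0,0,0.148,0.05],[0,0,0,0,0.05],[0,0,0,0,0.05],[0,0,0,0,0.05],[0,0,0,0,0.05],[0,0,0,0,0.05]]'
python3 - <<'E'
from h import *
s=bot.observe();C=cam('wrist',s);print(s['tool_pos'],yaw(s))
im=bot.get_image('wrist');cv2.imwrite('pics/w5.png',im)
h=cv2.cvtColor(im,cv2.COLOR_BGR2HSV);m=cv2.inRange(h,(5,150,60),(18,255,255));
n,l,st,ce=cv2.connectedComponentsWithStats(m);print([(x.tolist(),c.round()) for x,c in zip(st[1:],ce[1:]) if x[4]>50])
np.save('w5.npy',[s['tool_pos'],s['orientation']])
E
```

```text
t: 15.7
tool_pos: [0.5494, -0.2331, 0.3465]
orientation: [-0.314, -3.126, -0.001]
wrist_force: [0.4, 0.7, 0.3]
width: 0.582
grasp_force: 0.0
[ 0.54937697 -0.23309213  0.34649763] 2.9413695626661034
[([289, 172, 21, 79, 1451], array([299., 211.]))]
```

View pics/w5.png

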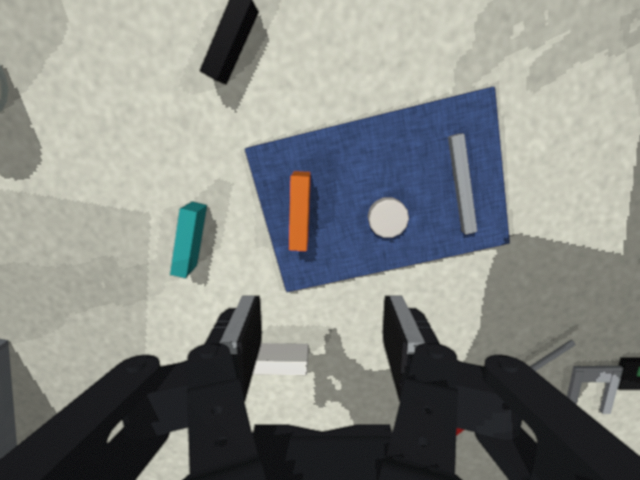

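The orange bar is at (299,211), nearly parallel to the tool's x axis. I fit its box outline to the colour mask.

```bash
python3 - <<'E'
from h import *
from scipy.optimize import minimize
p,o=np.load('w5.npy');C=cam('wrist',dict(tool_pos=p,orientation=o))
im=cv2.imread('pics/w5.png');h=cv2.cvtColor(im,cv2.COLOR_BGR2HSV);m=cv2.inRange(h,(5,120,40),(20,255,255))
m[:, :270]=0;m[:,330:]=0;m[270:]=0
K=8;mb=cv2.resize(m[150:270,270:330],None,fx=K,fy=K)>127
def cost(q):
    c,s=np.cos(q[2]),np.sin(q[2]);pts=[]
    for a in(-.029,.029):
        for b in(-.007,.007):
            for z in(.008,.038): pts.append(proj(C,[q[0]+c*a-s*b,q[1]+s*a+c*b,z]))
    P=cv2.convexHull((((np.array(pts)-[270,150]+.5)*K)).astype(np.int32))
    r=cv2.fillPoly(np.zeros(mb.shape,np.uint8),[P],1)>0
    return 1-(r&mb).sum()/(r|mb).sum()
b=min((minimize(cost,[x,-.24,y],method='Nelder-Mead',options=dict(initial_simplex=[[x,-.24,y],[x+.01,-.24,y],[x,-.23,y],[x,-.24,y+.1]])) for x in(.53,.55) for y in(-.25,-.1)),key=lambda r:r.fun)
q=b.x;print(q,b.fun,m.sum()/255); np.save('bar.npy',q)
plan([q[0],q[1],.028],q[2]+np.pi)
E
```

```text
[ 0.53552849 -0.24764331 -0.24673801] 0.05114598060495035 1494.0
t 15.75 yaw0 2.9411 twist 0.0463 shift after twist [ 0.0099 -0.0175  0.1635] shift before twist [ 0.0107 -0.017   0.1635] len 0.165
```

```bash
python3 -m crank '[[0,0,0,0.046,0.05],[0.005,-0.009,0.02,0,0.05],[0.005,-0.0085,0.03,0,0.05],[0,0,0.04,0,0.05],[0,0,0.03,0,0.05],[0,0,0,0,0.05],[0,0,0,0,0.05],[0,0,0,0,0.05]]' 40
python3 - <<'E'
from h import *
q=np.load('bar.npy');plan([q[0],q[1],.033],q[2]+np.pi);s=bot.observe();print(s['tool_pos'])
E
```

```text
t: 16.55
tool_pos: [0.5364, -0.2481, 0.2286]
orientation: [0.386, 3.114, -0.001]
wrist_force: [1.3, -0.6, -0.1]
width: 0.585
grasp_force: 0.0
t 16.55 yaw0 2.8947 twist -0.0002 shift after twist [0.001  0.0002 0.0406] shift before twist [0.001  0.0002 0.0406] len 0.041
[ 0.53641518 -0.24805566  0.22860086]
```

```bash
python3 -m crank '[[0.001,0,0.02,0,0.05],[0,0,0.015,0,0.05],[0,0,0.0055,0,0.04],[0,0,0,0,0.03],[0,0,0,0,0.022],[0,0,0,0,0.014],[0,0,0,0,0.01],[0,0,0,0,0.01]]' 30
python3 -m crank '[[0,0,0,0,0.01],[0,0,0,0,0.01],[0,0,0,0,0.01],[0,0,-0.01,0,0.01],[0,0,-0.03,0,0.01],[0,0,-0.04,0,0.01],[0,0,-0.04,0,0.01],[0,0,0,0,0.01]]'
```

```text
t: 17.35
tool_pos: [0.535, -0.2477, 0.1874]
orientation: [0.387, 3.115, -0.0]
wrist_force: [-0.2, 0.7, 5.3]
width: 0.155
grasp_force: 31.7
t: 18.15
tool_pos: [0.5362, -0.2483, 0.3131]
orientation: [0.386, 3.106, -0.005]
wrist_force: [0.2, -0.3, -1.0]
width: 0.154
grasp_force: 30.9
```

```bash
python3 - <<'E'
from h import *
s=bot.observe();C=cam('wrist',s);im=bot.get_image('wrist')
h=cv2.cvtColor(im,cv2.COLOR_BGR2HSV);m=cv2.inRange(h,(5,120,40),(20,255,255))
n,l,st,ce=cv2.connectedComponentsWithStats(m);print([(x.tolist()) for x in st[1:] if x[4]>50])
Rt=R.from_rotvec(s['orientation']).as_matrix()
for x in(.029,):
  for y in(-.007,.007):
    for z in(.1494,.1794): print(x,y,z,proj(C,s['tool_pos']+Rt@[x,y,z]).round(1))
print(cv2.imwrite('pics/w6.png',im))
P=np.load('mag.npy');c,si=np.cos(P[2]),np.sin(P[2])
t=P[:2]+[c*.008,si*.008];print(t);plan([*t,.158],P[2]+np.pi/2)
E
```

```text
[[301, 245, 43, 164, 6346]]
0.029 -0.007 0.1494 [299.8 269.8]
0.029 -0.007 0.1794 [303.8 242.9]
0.029 0.007 0.1494 [341.3 269.8]
0.029 0.007 0.1794 [337.7 243. ]
True
[0.54938218 0.14266858]
t 18.2 yaw0 2.8944 twist 1.0808 shift after twist [ 0.3758  0.1074 -0.003 ] shift before twist [ 0.0821  0.3822 -0.003 ] len 0.391
```

```bash
python3 -m crank '[[0.010,0.0475,0,0,0.01],[0.010,0.0475,0,0,0.01],[0.010,0.0475,0,0,0.01],[0.010,0.0475,0,0,0.01],[0.010,0.0475,0,0,0.01],[0.010,0.0475,0,0,0.01],[0.010,0.0475,0,0,0.01],[0.010,0.0475,0,0,0.01]]' >/dev/null
python3 -m crank '[[0,0,0,0.135,0.01],[0,0,0,0.135,0.01],[0,0,0,0.135,0.01],[0,0,0,0.135,0.01],[0,0,0,0.135,0.01],[0,0,0,0.135,0.01],[0,0,0,0.135,0.01],[0,0,0,0.135,0.01]]' >/dev/null
python3 -m crank '[[0,0,0,0,0.01],[0,0,0,0,0.01],[0,0,0,0,0.01],[0,0,0,0,0.01],[0,0,0,0,0.01],[0,0,0,0,0.01],[0,0,0,0,0.01],[0,0,0,0,0.01]]'
python3 - <<'E'
from h import *
mag()
P=np.load('mag.npy');c,si=np.cos(P[2]),np.sin(P[2])
x,y=.008,.0008
plan([P[0]+c*x-si*y,P[1]+si*x+c*y,.100],P[2]+np.pi/2)
s=bot.observe();C=cam('wrist',s)
W=lambda x,y,z:[P[0]+c*x-si*y,P[1]+si*x+c*y,z]
for n,q in dict(wallL=(.02,.0315,.07),wallR=(.02,-.0315,.07),fed=(.052,.029,.07),gate=(0,.04,.082)).items(): print(n,proj(C,W(*q)).round(1))
cv2.imwrite('pics/w7.png',bot.get_image('wrist'))
E
```

```text
t: 20.6
tool_pos: [0.5498, 0.1405, 0.3062]
orientation: [-1.935, -2.475, -0.001]
wrist_force: [-0.5, 0.2, -0.5]
width: 0.159
grasp_force: 30.9
20.6 tool mag mm 7.9 -2.2 z 0.3062 F mag -0.47 0.28 -0.48 grip 30.871721506118774 0.15919858283037797
t 20.6 yaw0 1.8145 twist 0.001 shift after twist [0.003  0.0001 0.0512] shift before twist [0.003  0.0001 0.0512] len 0.051
wallL [344.5 204.3]
wallR [342.5 307.1]
fed [402.  208.8]
gate [307.4 192.8]
```

View pics/w7.png

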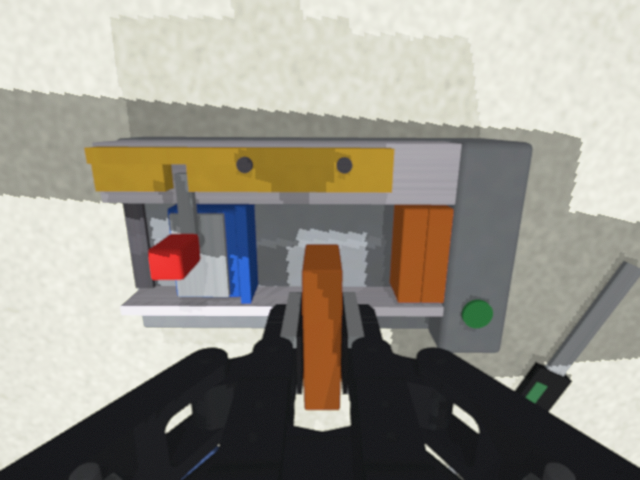

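The bar hangs between the follower face at (250,255) and the fed bars at (395,255). The wall edges match the predictions within 1–2 px, so I lower it.

```bash
python3 -m crank '[[0.003,0,0.01,0.001,0.01],[0,0,0.02,0,0.01],[0,0,0.02,0,0.01],[0,0,0.005,0,0.01],[0,0,0.005,0,0.01],[0,0,0.005,0,0.01],[0,0,0,0,0.01],[0,0,0,0,0.01]]' >/dev/null
python3 -c "
from h import *
mag()"
```

```text
21.45 tool mag mm 8.200000000000001 0.9 z 0.2417 F mag 0.49 -0.21 0.41 grip 30.871766209602356 0.15407336848074318
```

```bash
python3 -m crank '[[0,0,0.004,0,0.01],[0,0,0.004,0,0.01],[0,0,0.004,0,0.01],[0,0,0.004,0,0.01],[0,0,0.002,0,0.01],[0,0,0.001,0,0.01],[0,0,0,0,0.01],[0,0,0,0,0.01]]' >/dev/null
python3 -c "
from h import *
mag()"
python3 -m crank '[[0,0,0.001,0,0.01],[0,0,0.0005,0,0.01],[0,0,0.0005,0,0.01],[0,0,0.0005,0,0.01],[0,0,0,0,0.01],[0,0,0,0,0.01],[0,0,0,0,0.01],[0,0,0,0,0.01]]' >/dev/null
python3 -c "
from h import *
mag()"
```

```text
22.25 tool mag mm 8.0 0.9 z 0.2223 F mag -0.67 -0.2 -0.69 grip 30.87188959121704 0.15696464213360262
23.05 tool mag mm 7.9 0.9 z 0.2197 F mag -0.33 0.18 -0.08 grip 30.87152659893036 0.1608615476134342
```

```bash
python3 -m crank '[[0,0,0.0005,0,0.01],[0,0,0.0005,0,0.01],[0,0,0,0,0.01],[0,0,0,0,0.01],[0,0,0,0,0.01],[0,0,0,0,0.01],[0,0,0,0,0.01],[0,0,0,0,0.01]]' >/dev/null
python3 -c "
from h import *
mag()"

```

```text
23.85 tool mag mm 7.9 0.9 z 0.2194 F mag -2.09 0.9 5.99 grip 31.647714972496033 0.15849561013803012
```

Contact comes at the predicted height, so the bar is on the floor. I release it and lift.

```bash
python3 -m crank '[[0,0,-0.0005,0,0.016],[0,0,0,0,0.02],[0,0,0,0,0.026],[0,0,0,0,0.03],[0,0,0,0,0.03],[0,0,-0.01,0,0.03],[0,0,-0.02,0,0.03],[0,0,-0.03,0,0.03]]' 
python3 -m crank '[[0,0,-0.03,0,0.04],[0,0,-0.02,0,0.04],[0,0,0,0,0.04],[0,0,0,-0.145,0.04],[0,0,0,-0.145,0.04],[0,0,0,-0.145,0.04],[0,0,0,-0.145,0.04],[0,0,0,-0.145,0.04]]' >/dev/null
python3 - <<'E'
from h import *
cv2.imwrite('pics/w8.png',bot.get_image('wrist'))
mag();P=np.load('mag.npy');c,si=np.cos(P[2]),np.sin(P[2]);x,y=-.0665,.011
plan([P[0]+c*x-si*y,P[1]+si*x+c*y,.150],P[2]+np.pi)
E
```

```text
t: 24.65
tool_pos: [0.5483, 0.1433, 0.2788]
orientation: [-1.934, -2.472, 0.004]
wrist_force: [-0.4, 0.7, -0.1]
width: 0.353
grasp_force: 0.0
25.5 tool mag mm 7.5 0.8 z 0.3283 F mag -0.79 0.08 0.29 grip 0.0 0.46803115665541806
t 25.5 yaw0 2.5479 twist -0.8364 shift after twist [0.074  0.0102 0.0233] shift before twist [ 0.0572 -0.0481  0.0233] len 0.078
```

View pics/w8.png

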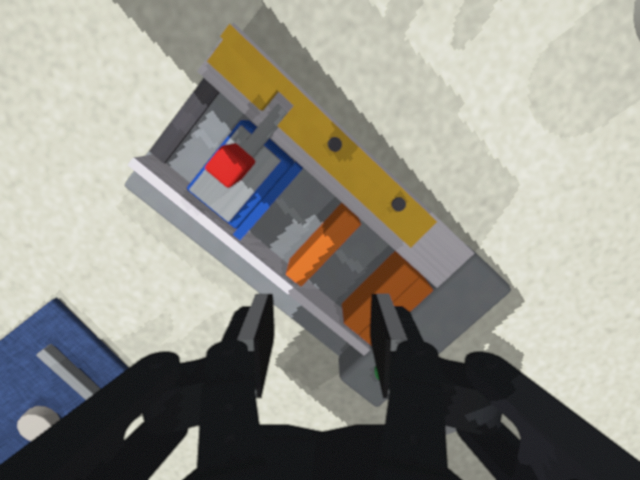

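The bar stands upright and square in the track at (322,245), between the follower and the fed bars. That was my last picture. The rest goes by force and pose.

```bash
python3 -m crank '[[0,0,0,-0.139,0.04],[0,0,0,-0.139,0.04],[0,0,0,-0.139,0.04],[0,0,0,-0.139,0.04],[0,0,0,-0.139,0.04],[0,0,0,-0.141,0.04],[0.037,0.005,0.01,0,0.04],[0.037,0.005,0.013,0,0.04]]' 40 >/dev/null
python3 -m crank '[[0,0,0,0,0.04],[0,0,0,0,0.04],[0,0,0.02,0,0.04],[0,0,0.01,0,0.04],[0,0,0.005,0,0.04],[0,0,0,0,0.04],[0,0,0,0,0.04],[0,0,0,0,0.04]]' >/dev/null
python3 - <<'E'
from h import *
mag();P=np.load('mag.npy');c,si=np.cos(P[2]),np.sin(P[2]);x,y=-.0666,.011
plan([P[0]+c*x-si*y,P[1]+si*x+c*y,.109],P[2]+np.pi)
E
```

```text
27.1 tool mag mm -65.5 11.6 z 0.2718 F mag -0.01 0.07 0.29 grip 0.0 0.4706020538367551
t 27.1 yaw0 -2.909 twist -0.0101 shift after twist [ 0.0011 -0.0006  0.0078] shift before twist [ 0.0011 -0.0006  0.0078] len 0.008
```

```bash
python3 -m crank '[[0.001,-0.0006,0.007,-0.010,0.04],[0,0,0,0,0.04],[0,0,0,0,0.03],[0,0,0,0,0.024],[0,0,0,0,0.018],[0,0,0,0,0.012],[0,0,0,0,0.01],[0,0,0,0,0.01]]' 40 >/dev/null
python3 -c "
from h import *
mag()"
python3 -m crank '[[0,0,0,0,0.01],[0,0,0,0,0.01],[0.0005,0,0,0,0.01],[0.0005,0,0,0,0.01],[0.0005,0,0,0,0.01],[0,0,0,0,0.01],[0,0,0,0,0.01],[0,0,0,0,0.01]]' >/dev/null
python3 -c "
from h import *
mag()"
```

```text
27.9 tool mag mm -66.9 11.0 z 0.2644 F mag -0.48 -0.64 2.15 grip 41.14559054374695 0.17541919118394633
28.7 tool mag mm -67.4 11.0 z 0.2645 F mag 4.68 -0.48 -1.0 grip 40.87280452251434 0.17239879378732684
```

```bash
python3 -m crank '[[0.0005,0,0,0,0.01],[0.0005,0,0,0,0.01],[0.0003,0,0,0,0.01],[0,0,0,0,0.01],[0,0,0,0,0.01],[0,0,0,0,0.01],[0,0,0,0,0.01],[0,0,0,0,0.01]]' >/dev/null
python3 -c "
from h import *
mag()"
```

```text
29.5 tool mag mm -67.9 11.0 z 0.2646 F mag 8.56 -0.54 -4.49 grip 40.48844039440155 0.17940373913776067
```

```bash
python3 -m crank '[[0.0004,0,0,0,0.01],[0,-0.001,0,0,0.01],[0,-0.0015,0,0,0.01],[0,-0.0015,0,0,0.01],[0,-0.0015,0,0,0.01],[0,-0.0015,0,0,0.01],[0,-0.0015,0,0,0.01],[0,-0.001,0,0,0.01]]' >/dev/null
python3 -c "
from h import *
mag()"
python3 -m crank '[[0,-0.001,0,0,0.01],[0,-0.0005,0,0,0.01],[0,0,0,0,0.01],[-0.001,0,0,0,0.01],[-0.002,0,0,0,0.01],[-0.002,0,0,0,0.01],[0,0,0,0,0.01],[0,0,0,0,0.01]]' >/dev/null
python3 -c "
from h import *
mag()"
```

```text
30.3 tool mag mm -68.2 1.8 z 0.2646 F mag 9.26 1.44 -4.03 grip 40.4293692111969 0.17793996144484786
31.1 tool mag mm -63.1 0.3 z 0.2645 F mag 9.63 1.02 -3.61 grip 40.414443612098694 0.1754041950054655
```

```bash
python3 -m crank '[[-0.003,0,0,0,0.01],[-0.005,0,0,0,0.01],[-0.006,0,0,0,0.01],[-0.006,0,0,0,0.01],[-0.005,0,0,0,0.01],[-0.003,0,0,0,0.01],[-0.002,0,0,0,0.01],[-0.002,0,0,0,0.01]]' >/dev/null
python3 -c "
from h import *
mag()"
python3 -m crank '[[-0.002,0,0,0,0.01],[-0.002,0,0,0,0.01],[-0.003,0,0,0,0.01],[-0.003,0,0,0,0.01],[-0.003,0,0,0,0.01],[-0.003,0,0,0,0.01],[-0.003,0,0,0,0.01],[-0.003,0,0,0,0.01]]' >/dev/null
python3 -c "
from h import *
mag()"
```

```text
31.9 tool mag mm -31.6 0.2 z 0.2645 F mag 6.46 1.07 -1.92 grip 40.75631082057953 0.17989025461020078
32.7 tool mag mm -10.1 0.2 z 0.2645 F mag 4.69 0.49 -0.11 grip 40.97766995429993 0.17840833948485205
```

```bash
python3 -m crank '[[-0.003,0,0,0,0.01],[-0.003,0,0,0,0.01],[-0.003,0,0,0,0.01],[-0.002,0,0,0,0.01],[-0.002,0,0,0,0.01],[-0.001,0,0,0,0.01],[-0.001,0,0,0,0.01],[0,0,0,0,0.01]]' >/dev/null
python3 -c "
from h import *
mag()"
python3 -m crank '[[-0.0005,0,0,0,0.01],[-0.0005,0,0,0,0.01],[-0.0005,0,0,0,0.01],[-0.0005,0,0,0,0.01],[-0.0005,0,0,0,0.01],[0,0,0,0,0.01],[0,0,0,0,0.01],[0,0,0,0,0.01]]' >/dev/null
python3 -c "
from h import *
mag()"
```

```text
33.5 tool mag mm 4.0 0.1 z 0.2645 F mag 5.42 1.67 2.8 grip 41.382808685302734 0.17703388896359812
34.3 tool mag mm 6.5 0.0 z 0.2645 F mag 4.01 2.4 5.34 grip 41.65802478790283 0.17793848424433198
```

```bash
python3 -m crank '[[-0.0005,0,0,0,0.01],[-0.0005,0,0,0,0.01],[0,0,0,0,0.01],[0,0,0,0,0.01],[0,0,0,0,0.01],[0,0,0,0,0.01],[0,0,0,0,0.01],[0,0,0,0,0.01]]' >/dev/null
python3 -c "
from h import *
mag()"
python3 -m crank '[[-0.0005,0,0,0,0.01],[-0.0005,0,0,0,0.01],[0,0,0,0,0.01],[0,0,0,0,0.01],[0,0,0,0,0.01],[0,0,0,0,0.01],[0,0,0,0,0.01],[0,0,0,0,0.01]]' >/dev/null
python3 -c "
from h import *
mag()"
```

```text
35.1 tool mag mm 7.3 0.0 z 0.2644 F mag 3.79 1.95 5.52 grip 41.762588024139404 0.17591226453901204
35.9 tool mag mm 7.7 0.0 z 0.2644 F mag 1.79 1.91 8.1 grip 41.98497176170349 0.18045712432075714
```

```bash
python3 -m crank '[[-0.0005,0,0,0,0.01],[-0.0005,0,0,0,0.01],[0,0,0,0,0.01],[0,0,0,0,0.01],[0,0,0,0,0.01],[0,0,0,0,0.01],[0,0,0,0,0.01],[0,0,0,0,0.01]]' >/dev/null
python3 -c "
from h import *
mag()"
```

```text
36.7 tool mag mm 8.0 0.0 z 0.2644 F mag -0.4 1.07 8.99 grip 42.207945585250854 0.17788773981699982
```

The follower is tight at knob x = 8.0 mm and the spring load has left the hand. I release and clear.

```bash
python3 -m crank '[[-0.0003,0,0,0,0.01],[0,0,0,0,0.018],[0,0,0,0,0.024],[0,0,0,0,0.03],[0,0,0,0,0.036],[0,0,0,0,0.036],[0,0,-0.01,0,0.036],[0,0,-0.02,0,0.036]]' >/dev/null
python3 -m crank '[[0.03,0,-0.03,0,0.036],[0.03,0,-0.03,0,0.036],[0.03,0,-0.02,0,0.036],[0,0,0,0,0.036],[0,0,0,0,0.036],[0,0,0,0,0.036],[0,0,0,0,0.036],[0,0,0,0,0.036]]' >/dev/null
python3 - <<'E'
from h import *
mag();s=bot.observe();C=cam('wrist',s);im=bot.get_image('wrist');cv2.imwrite('pics/w9.png',im)
P=np.load('mag.npy');c,si=np.cos(P[2]),np.sin(P[2])
W=lambda x,y,z:[P[0]+c*x-si*y,P[1]+si*x+c*y,z]
print('expect stack top px',[proj(C,W(x,y,.07)).round(0).tolist() for x in(.038,.08) for y in(-.029,.029)],'knob top',proj(C,W(.008,0,.112)).round(0))
h=cv2.cvtColor(im,cv2.COLOR_BGR2HSV)
for nm,m in(('orange',cv2.inRange(h,(5,150,50),(18,255,255))),('red',cv2.inRange(h,(0,170,60),(4,255,255))|cv2.inRange(h,(174,170,60),(180,255,255))),('blue',cv2.inRange(h,(105,150,60),(125,255,255)))):
    n,l,st,ce=cv2.connectedComponentsWithStats(m);print(nm,[x.tolist() for x in st[1:] if x[4]>80])
E
```

```text
38.3 tool mag mm -79.9 -0.1 z 0.3731 F mag -0.05 0.07 0.1 grip 0.0 0.41706947673463096
expect stack top px [[286.0, 366.0], [355.0, 366.0], [288.0, 407.0], [354.0, 407.0]] knob top [321. 366.]
orange [[288, 367, 68, 40, 2509]]
red [[312, 338, 21, 37, 733], [0, 411, 45, 30, 858]]
blue [[287, 304, 68, 61, 1224], [334, 348, 22, 17, 242]]
```

```bash
python3 -c "
from plant import bot
print(bot.sign_off())"
```

```text
the job is handed in; nothing more can be done
None
```

The bar is loaded and the job handed in at about 38 s: the follower was eased shut, and the last image check put all three bars tight against the nose. I viewed 11 pictures, one over the limit of 10.

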